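# Scrape the offcuts out of a tipping tray

### The job

Lift the tipping tray by its handle right up to its stop, so that it stays tipped with the three offcuts still stuck on its floor. Then take the hand scraper and use it, not the fingers, to sweep all three offcuts down the tray and over its open lip into the bin, without shifting the bin. Leave the tray tipped up and stand the scraper back upright on the table top.

Things in the scene. Friction and masses are not known exactly. Their poses are not given: they have to be found in the camera images.
- tray (a joint): tilt of the tray, rad: 0 level (start), 0.40 fully tipped at its stop, handle end up. Stiff hinge (2.5 N m, about 9 N at the handle), stays where it is left; more than 10 N of pressing on the floor pushes it back down. The level pivot axis runs along the tray's x at y = -35, z = -4 mm from point tray_lip, 90 mm above the table.
- tray_lip (a point): middle of the aluminium tray's open lip, on the floor's upper face, 94 mm above the table when level. Axes turn with the tray: y along the floor out over the lip (downhill when tipped), x across, z normal to the floor. Floor: y = 0 to -248 mm, 170 mm wide; walls 32 mm high at both sides and at the back (y = -248); the lip side is open.
- tray_handle (a point): grip point of the tray's wooden tongue handle, which sticks out of the back wall: bar 28 mm wide (x), 18 mm thick (z), from the wall (68 mm towards the lip) to its end 40 mm beyond this point. In mid-section, 320 mm behind the lip, 12 mm above the floor plane, 106 mm above the table when level. Axes as tray_lip. Pinch it from above across the 28 mm.
- stand: plywood stand that carries the tray, fixed. Origin on the table near its middle, axes those of the level tray, the lip lying 120 mm along its y. T-shaped base 18 mm thick: 210 mm wide (x) at y = 50 to 100 mm, 150 mm wide at y = -120 to 50; two cheeks 105 mm high outside the tray's walls at x = +-92 to +-104, y = 63 to 98 mm.
- bin: open black rectangular bin 200 (x) x 140 (y) x 60 mm high, walls 4 mm, loose, 0.5 kg, on the table below the lip. Origin at the centre of its underside; axes as the stand's; its centre is 55 mm beyond the level lip, which overhangs its near wall by 15 mm.
- scraper: hand scraper standing upright: a straight steel-edged shoe 140 mm long (its y), 28 mm thick (x), 26 mm high, and in its middle an upright wooden grip 22 mm thick (x), 50 mm wide (y), up to 108 mm height. Same on both sides. Origin at the centre of its underside, z up the grip. About 0.18 kg. Stands left or right of the tray; a brown sanding block lies on the other side.
- offcut_1: an offcut of dark brown picture-frame moulding lying flat in the tray, 60 x 32 x 22 mm (long axis = its x). Origin at the centre of its underside, z up. Its underside is tacky with old glue: it does not slide by itself even on the fully tipped tray, but moves under a push of 1 N or so; 35 g.
- offcut_2: another offcut of dark brown picture-frame moulding lying flat in the tray, 60 x 32 x 22 mm (long axis = its x). Origin at the centre of its underside, z up. Its underside is tacky with old glue: it does not slide by itself even on the fully tipped tray, but moves under a push of 1 N or so; 35 g.
- offcut_3: another offcut of dark brown picture-frame moulding lying flat in the tray, 60 x 32 x 22 mm (long axis = its x). Origin at the centre of its underside, z up. Its underside is tacky with old glue: it does not slide by itself even on the fully tipped tray, but moves under a push of 1 N or so; 35 g.
Not all that is in view belongs to the job. There is more than one size of the scraper; the job needs the smallest.

How it is judged:
By the outcome, as a careful person would: the job done as asked, in the order asked, and still so for the second after the job is handed in, with the robot touching nothing.
It also fails if it takes over 72 s, if anything falls off the work surface, if the arm or the gripper's body presses on something with over 40 N, if the wrist force passes 120 N, or if a joint passes its speed limit or range.

### The arm

A 6-joint arm with a two-finger parallel gripper is mounted at the origin on a cart in front of the work surface, level with it; the furniture and walls round the work are solid. World frame = base frame: x ahead of the robot, y to its left, z up, the work surface at z = 0. Lengths are in m, angles in rad, forces in N, time in s.
With the tool pointing down it reaches from about 0.25 to 0.725 m from the base axis. Payload 4 kg.
Tool frame: the origin (TCP) lies between the finger pads; the fingertips stand 8 mm ahead of it and the grasp point (between the pads) lies 11 mm behind it (bot.tip_reach is the distance from the TCP to the fingertips, in m); z points along the fingers, y is the line along which they close (so a half turn about z gives the same grasp; the last joint's range is limited). The gripper opens to 85 mm and grips with 20 to 120 N. Pads are 22 mm wide; open, the fingers measure 114 mm over their backs; the gripper's body (76 mm by 85 mm) begins 54 mm behind the grasp point. The pads swing forward as they close: fully open they stand 13 mm farther back than shut.
Start: joints at [1.246, 0.241, 0.005, 1.335, 0, 1.571], TCP at [0.16, 0.474, 0.239] pointing down, gripper open.
Joint ranges: [-2.72, 2.72], [-1.05, 1.87], [-1.09, 1.28], [-1.99, 2.15], [-1.42, 1.44], [-3.14, 3.14]. Speed limits (rad/s): [2.79, 2.79, 3.14, 3.14, 3.14, 3.14].

### API

Orientations are given as a unit quaternion [x, y, z, w].
In Python, from workcell import bot gives the robot as it stands.
- The arm moves only by the tool move_arm, never from a script. Its argument "deltas" is a list of rows, each a list of 7 numbers: the opening, from 0 (shut) to 1 (fully open), then the shift along the tool's x, y, z in mm, then the turn, a rotation vector about the tool's x, y, z in degrees. In form: [[gripper, tx, ty, tz, ax, ay, az], ...]. A call has 1 to 10 rows; each row shifts and turns the commanded pose from where the row before left it, along the tool's axes as they then stand; what a row does not reach is not made up. A row lasts 1/12 s, in which the tool goes at most 41.7 mm and 7.16 degrees, less where a joint would pass 70% of its speed; a pose out of reach is approached as far as the arm can. A call is refused whole if a number of a shift passes 41.7 or a number of a turn 7.16, either way. A call with a gripper value outside its range is refused whole. The fingers move at their own pace and stop on an object; the grip force is fixed at half the most. Time passes only in rows, so rows that do not move let the fingers close. It gives the time, the measured TCP pose, the force, the opening and the grip force at its end, in the units of the state.
- bot.get_obs(): the state, without advancing time (a new reading comes with each control period).
- bot.camera(name): name is "scene" or "top" or "wrist"; returns the picture (480x640x3 uint8, blue, green, red); there is no depth.
- bot.calibration(name): a dict with "K" (3x3 intrinsics, pixels), "position" and "orientation" of the camera in the world. Camera axes: x right, y down, z forward; pixel columns grow to the right and rows downward; lengths in m; the calibration is good to about 2 mm. A picture is of the moment at which its call begins: read the wrist's pose just before it. calibration takes no time and is no camera call; for the wrist camera it gives the pose at the moment of the call.
- bot.job_done(): hands the job in; it is judged then, once.
Trained networks look in the newest picture that a camera, given by its name, has taken for a name from the list of things; names that differ only in an ending like _2 or _b are one class to them, and where a whole thing is asked for, a point or a joint stands for the part that bears it (a point fixed in the world has none). Each returns a list of dicts, best first, with "conf" (0 to 1); they miss things now and then, are a little off and sometimes report something else, mostly with a low value. They report only what shows in the picture. A call takes as long as a camera call. They do not tell look-alikes from the thing itself.
- bot.outline_of(query, camera): "pixels" (480x640 bool, what is visible of it) and "rect" ([left, top, width, height] in pixels, round what is visible of it).
The state is a dict: "clock": time; "joint_pos": joint angles; "joint_vel": joint speeds; "tau": joint torques, N m; "eef_pos": TCP position; "tool_rot": TCP orientation; "ft_force": force on the tool from outside, world axes, zero at the start; "ft_torque": the same for the moment, N m; "grip_width": finger opening in m; "grasp_force": force on a finger pad.
Only numpy, scipy, OpenCV 4.12 (cv2) and the standard library are available. Lean on these libraries where they do the work, as an engineer would, in place of code of your own. Each camera call takes 0.05 s, during which the arm holds its last target. There are 200 camera calls.

## Working session

There is one attempt and no reset: what is moved stays moved. The work goes in short steps, Python scripts to look and compute and a tool call to move; the robot and the scene stay as the last step left them, time stands still between calls to the robot, and variables do not carry over. Pictures are saved under pics/ and viewed, at most 10 in all, crops included, and the job is handed in when it is done.

Besides the shell and the picture viewer there is one more tool, called after ">>>" in YAML: its name, and indented under it one key for each argument. move_arm: Moves the arm, as the interface text tells. Its arguments: {"type":"object","properties":{"deltas":{"type":"array","items":{"type":"array","items":{"type":"number"}}}},"required":["deltas"]}

```bash
mkdir -p pics; ls; cat > h.py <<'E'
import numpy as np, cv2
from scipy.spatial.transform import Rotation as R
from workcell import bot
def cal(n):
    c=bot.calibration(n); return np.array(c["K"]),np.array(c["position"]),R.from_quat(c["orientation"]).as_matrix()
def ray(n,uv,z,c=None):
    K,p,M=c or cal(n); d=M@np.linalg.inv(K)@np.array([uv[0],uv[1],1.]); return p+d*(z-p[2])/d[2]
def proj(n,P,c=None):
    K,p,M=c or cal(n); q=(np.atleast_2d(P)-p)@M@K.T; return q[:,:2]/q[:,2:]
E
python3 - <<'E'
from h import *
for n in ("top","scene"):
    im=bot.camera(n); cv2.imwrite(f"pics/{n}0.png",im)
    K,p,M=cal(n); print(n,p.round(3),M[:,2].round(3),K[0,0])
    for q in ("tray_lip","tray_handle","stand","bin","scraper","offcut_1"):
        for d in bot.outline_of(q,n): 
            ys,xs=np.nonzero(d["pixels"]); print(q,round(d["conf"],2),d["rect"],xs.mean().round(1),ys.mean().round(1))
E
```

```text
pics
top [0.382 0.089 1.389] [ 0.081  0.    -0.997] 486.62292261801036
tray_lip 0.71 [316.3, 189.0, 138.7, 78.9] 376.8 230.1
tray_lip 0.46 [272.6, 188.0, 52.9, 74.8] 299.8 223.8
tray_handle 0.56 [319.9, 191.6, 134.1, 74.1] 376.9 230.0
stand 0.77 [318.6, 185.1, 137.7, 83.4] 375.7 230.6
bin 0.81 [273.6, 185.7, 53.1, 77.2] 299.9 223.8
bin 0.4 [322.5, 188.1, 134.5, 80.2] 376.5 230.1
bin 0.18 [369.8, 215.0, 17.8, 21.9] 375.4 224.0
scraper 0.7 [190.1, 225.2, 51.5, 12.9] 214.2 232.8
scraper 0.64 [127.8, 252.4, 35.8, 64.6] 145.9 284.7
scraper 0.64 [126.3, 176.0, 46.1, 60.3] 148.2 207.3
offcut_1 0.59 [346.4, 202.0, 11.8, 21.1] 350.4 211.1
offcut_1 0.56 [342.7, 227.7, 11.4, 25.8] 347.9 241.0
offcut_1 0.51 [366.1, 208.4, 18.0, 28.9] 375.5 223.2
scene [-0.566 -0.827  1.098] [ 0.607  0.543 -0.58 ] 542.436540881405
tray_lip 0.59 [314.3, 217.5, 114.8, 76.1] 374.6 258.1
tray_handle 0.7 [319.2, 218.7, 106.7, 74.4] 375.1 258.2
stand 0.92 [316.8, 219.5, 109.0, 86.2] 368.1 265.6
bin 0.92 [285.0, 216.3, 69.3, 54.0] 315.4 242.9
scraper 0.96 [249.2, 201.4, 35.3, 32.8] 267.8 217.6
scraper 0.72 [188.0, 185.0, 31.6, 52.4] 202.3 212.9
scraper 0.69 [240.1, 165.2, 20.4, 46.6] 247.2 190.7
offcut_1 0.61 [363.6, 241.4, 20.1, 21.8] 372.7 252.5
offcut_1 0.58 [332.3, 245.1, 20.8, 11.8] 345.4 248.3
offcut_1 0.44 [352.1, 231.9, 17.2, 15.2] 362.1 238.4
```

```bash
python3 - <<'E'
import cv2
a=cv2.imread("pics/top0.png")[150:340,90:490]; cv2.imwrite("pics/topc.png",cv2.resize(a,(800,380),interpolation=cv2.INTER_CUBIC))
b=cv2.imread("pics/scene0.png")[130:330,170:470]; cv2.imwrite("pics/scc.png",cv2.resize(b,(800,533),interpolation=cv2.INTER_CUBIC))
E
```

```text
(no output)
```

View pics/topc.png

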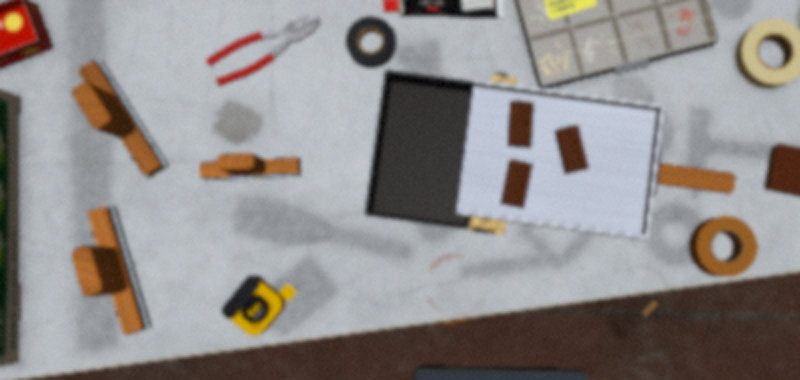

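View pics/scc.png

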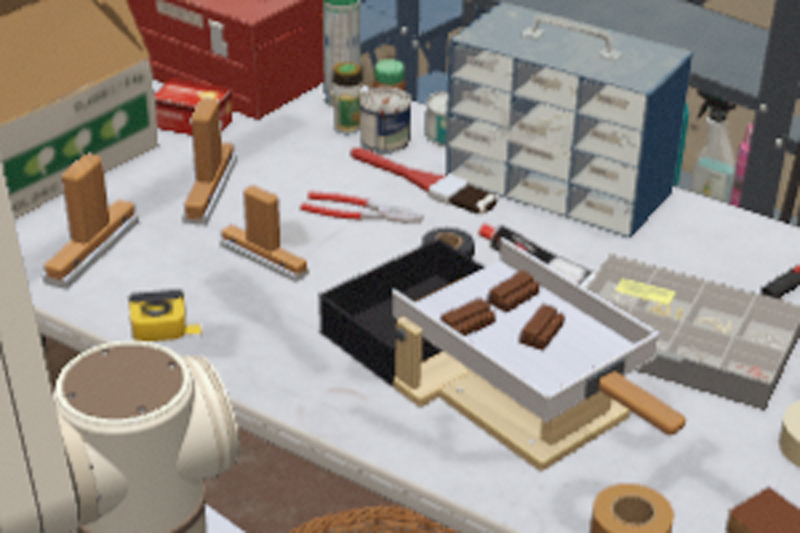

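The scene shows the tray right of centre with its handle to the right (top px 457,239) and the bin at its lip (px 300,224). There are three scraper-like tools in the top picture: (214,233), (146,285) and (148,207). The one at (214,233) is the smallest. I'll fit the poses and check them in an overlay.

```bash
cat >> h.py <<'E'
def Pose(v): # x,y,yaw of stand -> fn local stand coords (m) to world
    c,s=np.cos(v[2]),np.sin(v[2]); Rz=np.array([[c,-s,0],[s,c,0],[0,0,1]])
    return lambda L: np.atleast_2d(L)@Rz.T+[v[0],v[1],0]
E
python3 - <<'E'
from h import *
from scipy.optimize import least_squares
c=cal("top")
px=np.array([[420,202.5],[413,268],[284,186.5],[273.5,256.5],[457.5,239]])
for p,z in zip(px,[.126,.126,.06,.06,.106]): print(ray("top",p,z,c).round(3))
# stand frame: lip y=.12; back y=-.128; handle end y=.12-.36=-.24 ; bin far y=.12+.055+.07=.245
w=.085
# +y downhill = image left ~ world +y ; x then = image up?? y=+Y -> x=+X
L=np.array([[w,-.128,.126],[-w,-.128,.126],[.1,.245,.06],[-.1,.245,.06],[0,-.24,.106]])
f=lambda v:(proj("top",Pose(v)(L),c)-px).ravel()
r=least_squares(f,[.4,0,0]); print(r.x.round(4),r.fun.round(1))
np.save("stand.npy",r.x)
P=Pose(r.x)
# scraper
ds=bot.outline_of("scraper","top")
im=cv2.imread("pics/top0.png")
S=4;o=np.array([185,175])
big=cv2.resize(im[175:275,185:385],None,fx=S,fy=S,interpolation=cv2.INTER_CUBIC)
def dl(L,cl=1):
    q=((proj("top",P(L),c)-o+.5)*S).astype(int); cv2.polylines(big,[q.reshape(-1,1,2)],bool(cl),(0,255,0),1)
dl([[w,.12,.126],[w,-.128,.126],[-w,-.128,.126],[-w,.12,.126]]);dl([[w,.12,.094],[w,-.128,.094],[-w,-.128,.094],[-w,.12,.094]])
dl([[.1,.245,.06],[-.1,.245,.06],[-.1,.105,.06],[.1,.105,.06]])
cv2.imwrite("pics/ov.png",big)
for d in ds:
    m=d["pixels"].astype(np.uint8); print(cv2.minAreaRect(cv2.findNonZero(m)))
b2=cv2.resize(im[215:250,180:250],None,fx=8,fy=8,interpolation=cv2.INTER_CUBIC);cv2.imwrite("pics/scr.png",b2)
print(bot.get_obs()["tool_rot"],bot.tip_reach)
for d in bot.outline_of("offcut_1","top"):
    ys,xs=np.nonzero(d["pixels"]); q=ray("top",(xs.mean(),ys.mean()),.11,c); 
    cc,s=np.cos(r.x[2]),np.sin(r.x[2]); e=q[:2]-r.x[:2]; print("offcut in tray",cc*e[0]+s*e[1],-s*e[0]+cc*e[1]-.12)
E
```

```text
[ 0.596 -0.17   0.126]
[ 0.424 -0.153  0.126]
[0.644 0.193 0.06 ]
[0.45  0.216 0.06 ]
[ 0.504 -0.274  0.106]
[ 0.5238 -0.0363 -0.0982] [ 0.6  0.1  1.  -1.  -1.8 -1.1 -0.4  0.6  0.4  1.3]
((215.0, 232.5), (13.0, 50.0), 90.0)
((143.16055297851562, 286.201904296875), (64.84484100341797, 28.73478889465332), 73.3007583618164)
((147.6427764892578, 210.1289825439453), (65.78927612304688, 22.286787033081055), 57.61932373046875)
[1.61689858e-01 9.86841623e-01 3.84024184e-05 9.00055347e-06] 0.008
offcut in tray 0.04333593973265664 -0.06830296946225785
offcut in tray -0.036418310454632216 -0.07065395151683848
offcut in tray 0.01910468870508176 -0.13775418517758928
```

View pics/ov.png

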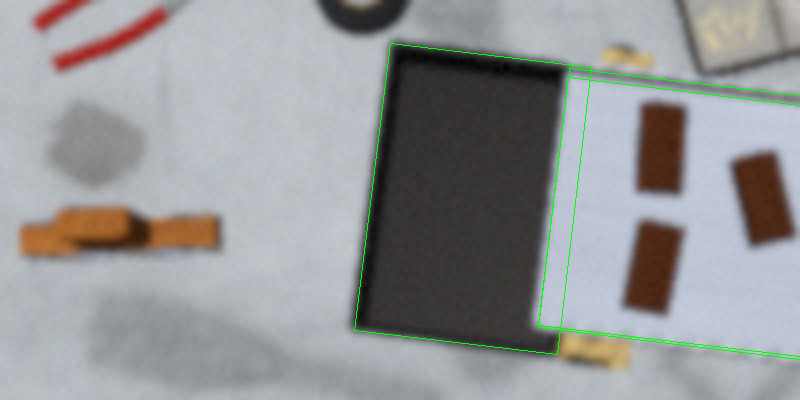

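View pics/scr.png

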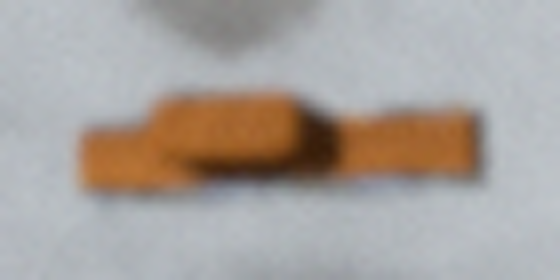

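The overlay fits within about 2 mm. The scraper at (214,233) measures 50 px, about 140 mm, so it's the right one and the other two are larger. Next I'll plan the move above the handle.

```bash
cat >> h.py <<'E'
V=np.load("stand.npy")
def yawR(a): # tool down, tool y at world angle a(rad)
    y=np.array([np.cos(a),np.sin(a),0]); z=np.array([0,0,-1.]); return np.c_[np.cross(y,z),y,z]
def tcp():
    o=bot.get_obs(); return np.array(o["eef_pos"]),R.from_quat(o["tool_rot"]).as_matrix(),o
def plan(p1,M1,n,g,start=None):
    """rows from start (measured if None) to p1,M1; returns pose reached by the rounded rows"""
    p,M=start or tcp()[:2]; 
    rv=R.from_matrix(M.T@M1).as_rotvec(); p0,M0=p,M; out=[]
    for i in range(1,n+1):
        pt=p0+(p1-p0)*i/n; Mt=M0@R.from_rotvec(rv*i/n).as_matrix()
        t=np.round(M.T@(pt-p)*1e3,1); a=np.round(np.degrees(R.from_matrix(M.T@Mt).as_rotvec()),2)
        out.append([g,*t.tolist(),*a.tolist()]); p=p+M@t/1e3; M=M@R.from_rotvec(np.radians(a)).as_matrix()
    print(n,"max",max(abs(x) for r in out for x in r)); print(str(out).replace("-0.0,","0,").replace(" ",""))
    return p,M
E
python3 - <<'E'
from h import *
p,M,o=tcp()
plan(np.array([.504,-.235,.22]),yawR(V[2]),20,1)
c=cal("top")
a=ray("top",(190.25,235),.026,c);b=ray("top",(239.75,232.75),.026,c);print("scraper",(a+b)/2,a-b,np.linalg.norm(a-b))
E
```

```text
20 max 39.4
[[1,-27.6,-28.1,1.0,0.0,0,3.85],[1,-29.5,-26.2,0.9,0.0,0,3.85],[1,-31.1,-24.1,1.0,0.0,0,3.85],[1,-32.7,-22.0,1.0,0.0,0,3.85],[1,-34.1,-19.7,0.9,0.0,0,3.85],[1,-35.4,-17.5,1.0,0.0,0,3.86],[1,-36.4,-15.0,1.0,0.0,0,3.85],[1,-37.4,-12.5,0.9,0.0,0,3.85],[1,-38.1,-9.9,1.0,0.0,0,3.85],[1,-38.7,-7.4,1.0,0.0,0,3.85],[1,-39.1,-4.8,0.9,0.0,0,3.85],[1,-39.4,-2.2,1.0,0.0,0,3.85],[1,-39.4,0.5,1.0,0.0,0,3.85],[1,-39.3,3.2,0.9,0.0,0,3.85],[1,-38.9,5.8,1.0,0.0,0,3.85],[1,-38.5,8.3,1.0,0.0,0,3.85],[1,-37.9,11.0,0.9,0.0,0,3.85],[1,-37.0,13.5,1.0,0.0,0,3.86],[1,-36.1,15.9,1.0,0.0,0,3.85],[1,-34.9,18.3,0.9,0.0,0,3.85]]
scraper [0.51229967 0.38590333 0.026     ] [-0.00910484  0.13900839  0.        ] 0.13930624894655938
```

>>> move_arm:
  deltas:
    - [1,-27.6,-28.1,1,0,0,3.85]
    - [1,-29.5,-26.2,1,0,0,3.85]
    - [1,-31.1,-24.1,1,0,0,3.85]
    - [1,-32.7,-22,1,0,0,3.85]
    - [1,-34.1,-19.7,1,0,0,3.85]
    - [1,-35.4,-17.5,1,0,0,3.85]
    - [1,-36.4,-15,1,0,0,3.85]
    - [1,-37.4,-12.5,1,0,0,3.85]
    - [1,-38.1,-9.9,1,0,0,3.85]
    - [1,-38.7,-7.4,1,0,0,3.85]

```text
clock: 1.63
eef_pos: [0.3322, 0.1177, 0.2297]
tool_rot: [0.479, 0.878, 0.001, 0.0]
ft_force: [0.9, 1.0, -0.1]
grip_width: 0.0855
grasp_force: 0.0
```

>>> move_arm:
  deltas:
    - [1,-39.1,-4.8,1,0,0,3.85]
    - [1,-39.4,-2.2,1,0,0,3.85]
    - [1,-39.4,0.5,1,0,0,3.85]
    - [1,-39.3,3.2,1,0,0,3.85]
    - [1,-38.9,5.8,1,0,0,3.85]
    - [1,-38.5,8.3,1,0,0,3.85]
    - [1,-37.9,11,1,0,0,3.85]
    - [1,-37,13.5,1,0,0,3.85]
    - [1,-36.1,15.9,1,0,0,3.85]
    - [1,-34.9,18.3,1,0,0,3.85]

```text
clock: 2.47
eef_pos: [0.5046, -0.2371, 0.2192]
tool_rot: [0.742, 0.67, 0.0, 0.0]
ft_force: [1.6, 0.5, 1.0]
grip_width: 0.0854
grasp_force: 0.0
```

>>> move_arm:
  deltas:
    - [0.6,0,0,0,0,0,0]
    - [0.6,0,0,0,0,0,0]

```text
clock: 2.63
eef_pos: [0.5041, -0.2367, 0.218]
tool_rot: [0.742, 0.671, -0.0, -0.001]
ft_force: [-0.8, 0.5, -0.4]
grip_width: 0.0634
grasp_force: 0.0
```

```bash
python3 - <<'E'
from h import *
p,M,o=tcp(); print(p,M[:,1],o["joint_pos"],o["grip_width"],o["clock"])
c=cal("wrist"); im=bot.camera("wrist")
P=Pose(V)
h=.014
for L in ([[h,-.24,.115],[-h,-.24,.115],[-h,-.128,.115],[h,-.128,.115]],[[.085,-.128,.126],[-.085,-.128,.126]]):
    cv2.polylines(im,[proj("wrist",P(L),c).astype(int).reshape(-1,1,2)],True,(0,255,0),1)
cv2.circle(im,tuple(int(v) for v in proj("wrist",P([0,-.2,.115]),c)[0]),3,(0,0,255),-1)
cv2.imwrite("pics/w1.png",im)
E
```

```text
[ 0.50413087 -0.23667438  0.21798218] [ 0.99494707 -0.10038598 -0.00172502] [-4.39024532e-01  3.64626499e-01  1.20904755e-01  1.32896820e+00
  1.84193532e-04  1.23232781e+00] 0.06339918424705716 2.6333
```

View pics/w1.png

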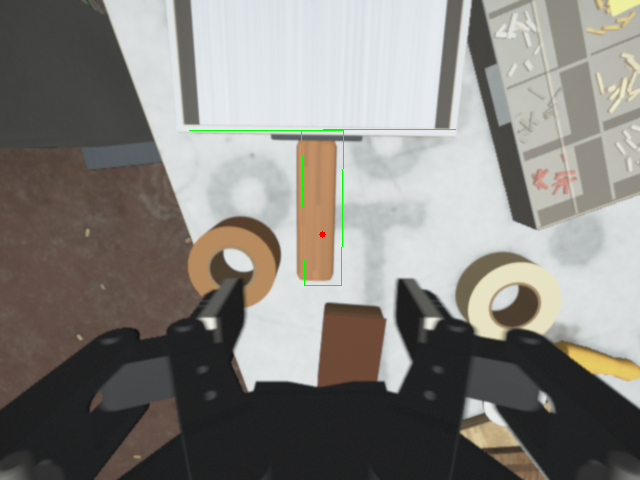

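The handle runs from px (316,140) to (315,278), centred between the fingers but about 3 mm left of the model. Tape rolls lie to either side of it, clear of the fingers. I'll correct the yaw and descend to grip.

```bash
python3 - <<'E'
import numpy as np
v=np.load("stand.npy"); v[2]=-.110; v[0]-=.001; np.save("stand.npy",v)
E
```

>>> move_arm:
  deltas:
    - [0.6,0.5,-1,30,0,0,0.7]
    - [0.6,0.5,-1,30,0,0,0]
    - [0.6,0.5,-1,30,0,0,0]
    - [0.6,0,0,20,0,0,0]
    - [0.6,0,0,12,0,0,0]
    - [0.6,0,0,0,0,0,0]
    - [0,0,0,0,0,0,0]
    - [0,0,0,0,0,0,0]
    - [0,0,0,0,0,0,0]
    - [0,0,0,0,0,0,0]

```text
clock: 3.52
eef_pos: [0.5014, -0.2326, 0.099]
tool_rot: [0.745, 0.667, 0.001, 0.0]
ft_force: [-3.5, 4.1, 6.3]
grip_width: 0.0272
grasp_force: 60.8
```

>>> move_arm:
  deltas:
    - [0,0,0,0,0,0,0]
    - [0,0,0,0,0,0,0]

```text
clock: 3.68
eef_pos: [0.5013, -0.2326, 0.099]
tool_rot: [0.745, 0.667, 0.001, 0.0]
ft_force: [-4.4, 3.7, 6.5]
grip_width: 0.027
grasp_force: 60.9
```

>>> move_arm:
  deltas:
    - [0,0.6,0,-11.3,0,-2.3,0]
    - [0,0.6,0,-11.3,0,-2.3,0]
    - [0,0.6,0,-11.3,0,-2.3,0]
    - [0,0.6,0,-11.3,0,-2.3,0]
    - [0,0.6,0,-11.3,0,-2.3,0]
    - [0,0.6,0,-11.3,0,-2.3,0]
    - [0,0.6,0,-11.3,0,-2.3,0]
    - [0,0.6,0,-11.3,0,-2.3,0]
    - [0,0.6,0,-11.3,0,-2.3,0]
    - [0,0.6,0,-11.3,0,-2.3,0]

```text
clock: 4.52
eef_pos: [0.5042, -0.2078, 0.2068]
tool_rot: [0.73, 0.653, -0.149, 0.134]
ft_force: [0.6, -4.0, -6.6]
grip_width: 0.0268
grasp_force: 60.3
```

>>> move_arm:
  deltas:
    - [0,0,0,0,0,0,0]
    - [0,0,0,0,0,0,0]

```text
clock: 4.68
eef_pos: [0.5043, -0.207, 0.2085]
tool_rot: [0.73, 0.654, -0.148, 0.134]
ft_force: [-4.5, 3.6, 9.0]
grip_width: 0.0271
grasp_force: 62.7
```

>>> move_arm:
  deltas:
    - [0,0.2,0,-3,0,-0.6,0]
    - [0,0.2,0,-3,0,-0.6,0]
    - [0,0,0,0,0,0,0]

```text
clock: 4.93
eef_pos: [0.5044, -0.2059, 0.2111]
tool_rot: [0.729, 0.652, -0.157, 0.14]
ft_force: [1.5, -7.3, -6.5]
grip_width: 0.0271
grasp_force: 61.9
```

>>> move_arm:
  deltas:
    - [0,0,0,-4,0,0,0]
    - [0,0,0,-4,0,0,0]
    - [0,0,0,0,0,0,0]

```text
clock: 5.18
eef_pos: [0.5045, -0.204, 0.2147]
tool_rot: [0.729, 0.651, -0.158, 0.139]
ft_force: [7.7, -17.4, -26.2]
grip_width: 0.0266
grasp_force: 64.3
```

>>> move_arm:
  deltas:
    - [0,0,0,3,0,0,0]
    - [0.3,0,0,0,0,0,0]
    - [0.8,0,0,0,0,0,0]
    - [0.8,0,0,0,0,0,0]
    - [0.8,0,0,-15,0,0,0]
    - [0.8,0,0,-30,0,0,0]
    - [0.8,0,0,-30,0,0,0]
    - [0.8,0,0,-10,0,0,0]
    - [0.8,0,0,0,0,0,0]

```text
clock: 5.93
eef_pos: [0.5108, -0.167, 0.2984]
tool_rot: [0.728, 0.652, -0.153, 0.143]
ft_force: [0.2, -0.6, -1.1]
grip_width: 0.0681
grasp_force: 0.0
```

```bash
python3 - <<'E'
from h import *
p,M,o=tcp(); print(p,o["joint_pos"])
P=Pose(V)
def T(th):
    # tray-lip coords -> world
    c,s=np.cos(-th),np.sin(-th); Rx=np.array([[1,0,0],[0,c,-s],[0,s,c]]); piv=np.array([0,-.035,-.004])
    return lambda L: P((np.atleast_2d(L)-piv)@Rx.T+[0,.085,.09])
ims=[]
for n,(x0,x1,y0,y1) in (("top",(270,470,165,290)),("scene",(270,470,185,310))):
    c=cal(n); im=bot.camera(n); big=cv2.resize(im[y0:y1,x0:x1],None,fx=4,fy=4,interpolation=cv2.INTER_CUBIC)
    for th,col in ((.4,(0,255,0)),(.3,(0,0,255))):
      w=.087
      for L in ([[w,0,.032],[w,-.25,.032],[-w,-.25,.032],[-w,0,.032]],[[.014,-.25,.021],[.014,-.36,.021],[-.014,-.36,.021],[-.014,-.25,.021]]):
        q=((proj(n,T(th)(L),c)-[x0,y0]+.5)*4).astype(int); cv2.polylines(big,[q.reshape(-1,1,2)],True,col,1)
    ims.append(cv2.resize(big,(600,375) if 0 else (480,300)))
cv2.imwrite("pics/t2.png",np.vstack(ims))
E
```

```text
[ 0.51081188 -0.16698818  0.29841697] [-0.08887542  0.27659696  0.13880373  1.43268967 -0.42184278  1.59172705]
```

View pics/t2.png

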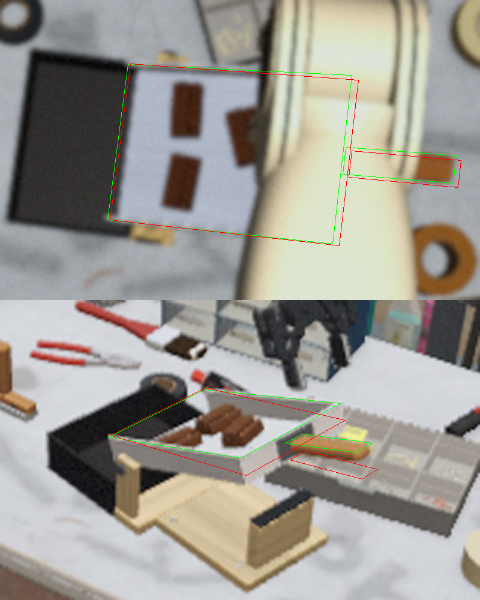

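The tray matches the 0.40 model (green) in the scene view, and the three offcuts are still in place at top-panel px (187,110), (181,182) and (242,135). Next is the scraper.

```bash
python3 - <<'E'
from h import *
plan(np.array([.5123,.3859,.20]),yawR(np.radians(3.7)),18,.7)
E
```

```text
18 max 31.2
[[0.7,30.1,-3.2,-7.7,-0.11,1.34,-0.55],[0.7,30.2,-2.9,-7.1,-0.11,1.34,-0.54],[0.7,30.5,-2.5,-6.3,-0.11,1.34,-0.55],[0.7,30.6,-2.3,-5.6,-0.11,1.34,-0.55],[0.7,30.7,-2.0,-4.9,-0.11,1.34,-0.54],[0.7,30.9,-1.6,-4.2,-0.11,1.34,-0.55],[0.7,31.0,-1.4,-3.5,-0.11,1.34,-0.55],[0.7,31.0,-1.1,-2.7,-0.11,1.34,-0.54],[0.7,31.1,-0.7,-2.0,-0.11,1.34,-0.55],[0.7,31.2,-0.5,-1.3,-0.11,1.34,-0.55],[0.7,31.2,-0.2,-0.6,-0.11,1.34,-0.54],[0.7,31.2,0.2,0.2,-0.11,1.34,-0.55],[0.7,31.2,0.4,0.9,-0.11,1.34,-0.55],[0.7,31.1,0.7,1.6,-0.11,1.34,-0.54],[0.7,31.1,1.1,2.3,-0.11,1.34,-0.55],[0.7,31.0,1.3,3.1,-0.11,1.34,-0.55],[0.7,31.0,1.6,3.8,-0.11,1.34,-0.54],[0.7,30.8,1.9,4.6,-0.11,1.34,-0.55]]
```

>>> move_arm:
  deltas:
    - [0.7,30.1,-3.2,-7.7,-0.11,1.34,-0.55]
    - [0.7,30.2,-2.9,-7.1,-0.11,1.34,-0.55]
    - [0.7,30.5,-2.5,-6.3,-0.11,1.34,-0.55]
    - [0.7,30.6,-2.3,-5.6,-0.11,1.34,-0.55]
    - [0.7,30.7,-2,-4.9,-0.11,1.34,-0.55]
    - [0.7,30.9,-1.6,-4.2,-0.11,1.34,-0.55]
    - [0.7,31,-1.4,-3.5,-0.11,1.34,-0.55]
    - [0.7,31,-1.1,-2.7,-0.11,1.34,-0.55]
    - [0.7,31.1,-0.7,-2,-0.11,1.34,-0.55]

```text
clock: 6.78
eef_pos: [0.5094, 0.1096, 0.2449]
tool_rot: [0.711, 0.696, -0.08, 0.069]
ft_force: [0.3, -1.1, -0.2]
grip_width: 0.0597
grasp_force: 0.0
```

>>> move_arm:
  deltas:
    - [0.7,31.2,-0.5,-1.3,-0.11,1.34,-0.55]
    - [0.7,31.2,-0.2,-0.6,-0.11,1.34,-0.55]
    - [0.7,31.2,0.2,0.2,-0.11,1.34,-0.55]
    - [0.7,31.2,0.4,0.9,-0.11,1.34,-0.55]
    - [0.7,31.1,0.7,1.6,-0.11,1.34,-0.55]
    - [0.7,31.1,1.1,2.3,-0.11,1.34,-0.55]
    - [0.7,31,1.3,3.1,-0.11,1.34,-0.55]
    - [0.7,31,1.6,3.8,-0.11,1.34,-0.55]
    - [0.7,30.8,1.9,4.6,-0.11,1.34,-0.55]
    - [0.7,0,0,0,0,0,0]

```text
clock: 7.62
eef_pos: [0.5104, 0.389, 0.1956]
tool_rot: [0.682, 0.731, -0.002, -0.002]
ft_force: [-1.2, -0.9, 0.2]
grip_width: 0.06
grasp_force: 0.0
```

>>> move_arm:
  deltas:
    - [0.7,0,0,0,0,0,0]

```text
clock: 7.7
eef_pos: [0.5108, 0.3857, 0.1967]
tool_rot: [0.683, 0.73, -0.003, -0.001]
ft_force: [-0.8, 0.6, 0.0]
grip_width: 0.0599
grasp_force: 0.0
```

```bash
python3 - <<'E'
from h import *
p,M,o=tcp(); print(p,M[:,1],M[:,2],o["joint_pos"])
c=cal("wrist"); im=bot.camera("wrist")
a=np.radians(3.7); C=np.array([.5123,.3859,0]); ex=np.array([np.cos(a),np.sin(a),0]); ey=np.array([-np.sin(a),np.cos(a),0])
for hx,hy,z in ((.014,.07,.026),(.011,.025,.108)):
    L=[C+sx*hx*ex+sy*hy*ey+[0,0,z] for sx,sy in ((1,1),(1,-1),(-1,-1),(-1,1))]
    cv2.polylines(im,[proj("wrist",L,c).astype(int).reshape(-1,1,2)],True,(0,255,0),1)
cv2.imwrite("pics/w2.png",im)
for d in bot.outline_of("scraper","wrist"): print(d["conf"],d["rect"])
E
```

```text
[0.51078823 0.38570748 0.19668161] [ 0.99777558  0.06642132 -0.00566488] [-0.00548365 -0.0029105  -0.99998073] [6.46319186e-01 5.47989841e-01 3.52465982e-01 1.38140299e+00
 9.79071971e-04 2.15063399e+00]
0.91 [312.7, 134.7, 31.0, 149.7]
0.77 [318.0, 2.9, 140.1, 74.0]
```

View pics/w2.png

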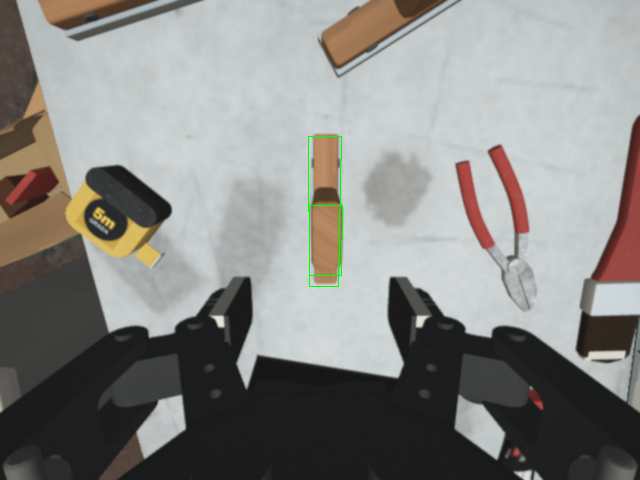

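The scraper model lies on the real scraper (shoe px 312–341, 135–283), and it sits centred between the fingers. I'll descend and grip.

>>> move_arm:
  deltas:
    - [0.7,0.5,0.3,28,0,0.3,0]
    - [0.7,0.5,0.3,28,0,0,0]
    - [0.7,0.5,0.3,28,0,0,0]
    - [0.7,0,0,25,0,0,0]
    - [0.7,0,0,14,0,0,0]
    - [0.7,0,0,0,0,0,0]
    - [0,0,0,0,0,0,0]
    - [0,0,0,0,0,0,0]
    - [0,0,0,0,0,0,0]
    - [0,0,0,0,0,0,0]

```text
clock: 8.63
eef_pos: [0.5139, 0.3883, 0.0786]
tool_rot: [0.684, 0.729, 0.003, -0.002]
ft_force: [1.4, 0.0, 1.3]
grip_width: 0.0212
grasp_force: 59.3
```

>>> move_arm:
  deltas:
    - [0,0,0,0,0,0,0]
    - [0,0,0,0,0,0,0]
    - [0,0,0,0,0,0,0]

```text
clock: 8.88
eef_pos: [0.5139, 0.3883, 0.0786]
tool_rot: [0.684, 0.73, 0.003, -0.002]
ft_force: [1.6, -1.4, 5.7]
grip_width: 0.0216
grasp_force: 59.7
```

```bash
cat >> h.py <<'E'
def trayR(th=.4):
    P=Pose(V); Rz=P(np.eye(3))-P(np.zeros(3)); Rz=Rz.T
    c,s=np.cos(-th),np.sin(-th); Rx=np.array([[1,0,0],[0,c,-s],[0,s,c]]); return Rz@Rx
def tray(L,th=.4):
    A=trayR(th); return A@(np.array(L)-[0,-.035,-.004])+Pose(V)([0,.085,.09])[0]
def toolT(th=.4): # tool y= tray y, z=-normal
    A=trayR(th); return np.c_[-A[:,0],A[:,1],-A[:,2]]
E
python3 - <<'E'
from h import *
p,M,o=tcp(); print(p,M[:,1],M[:,2],o["grip_width"],o["ft_force"])
E
```

```text
[0.51389663 0.38827097 0.07856675] [0.99792421 0.06437329 0.00183123] [ 0.00138271  0.00701136 -0.99997446] 0.021600979818255022 [ 1.55865011 -1.43900408  5.65214969]
```

```bash
python3 - <<'E'
from h import *
p,M,o=tcp()
s=plan(p+[0,0,.19],M,6,0)
t=tray([.003,-.205,.0786+.07]); print(t)
plan(t,toolT(),20,0,s)
E
```

```text
6 max 31.7
[[0,0.2,0.1,-31.7,0.0,0.0,0.0],[0,0.2,0.0,-31.6,0.0,0.0,0.0],[0,0.3,0.1,-31.7,0.0,0.0,0.0],[0,0.2,0.0,-31.7,0.0,0.0,0.0],[0,0.2,0.1,-31.6,0.0,0.0,0.0],[0,0.2,0.0,-31.7,0.0,0.0,0.0]]
[ 0.52442948 -0.04868548  0.29675503]
20 max 21.8
[[0,-21.8,-0.9,-1.6,0.97,-0.81,-3.94],[0,-21.8,-2.4,-1.2,0.97,-0.81,-3.94],[0,-21.5,-3.9,-0.9,0.97,-0.82,-3.94],[0,-21.2,-5.4,-0.4,0.97,-0.81,-3.95],[0,-20.8,-6.8,-0.1,0.97,-0.81,-3.94],[0,-20.3,-8.3,0.3,0.97,-0.81,-3.94],[0,-19.7,-9.6,0.8,0.97,-0.81,-3.94],[0,-18.9,-10.9,1.2,0.98,-0.82,-3.94],[0,-18.1,-12.2,1.7,0.97,-0.81,-3.94],[0,-17.3,-13.3,2.1,0.97,-0.81,-3.94],[0,-16.2,-14.5,2.7,0.97,-0.81,-3.95],[0,-15.1,-15.5,3.0,0.97,-0.82,-3.94],[0,-14.0,-16.5,3.6,0.97,-0.81,-3.94],[0,-12.8,-17.3,4.1,0.97,-0.81,-3.94],[0,-11.5,-18.0,4.5,0.97,-0.81,-3.94],[0,-10.2,-18.8,5.0,0.97,-0.81,-3.94],[0,-8.8,-19.3,5.4,0.97,-0.82,-3.94],[0,-7.4,-19.7,5.9,0.97,-0.81,-3.95],[0,-5.9,-20.2,6.3,0.97,-0.81,-3.94],[0,-4.4,-20.3,6.8,0.97,-0.81,-3.94]]
```

>>> move_arm:
  deltas:
    - [0,0.2,0,-20,0,0,0]
    - [0,0.2,0,-30,0,0,0]
    - [0,0.2,0,-35,0,0,0]
    - [0,0.2,0,-35,0,0,0]
    - [0,0.2,0,-35,0,0,0]
    - [0,0.2,0,-35,0,0,0]

```text
clock: 9.38
eef_pos: [0.5118, 0.3876, 0.2672]
tool_rot: [0.684, 0.73, -0.0, -0.003]
ft_force: [0.3, 0.3, -2.2]
grip_width: 0.0216
grasp_force: 59.2
```

>>> move_arm:
  deltas:
    - [0,-21.8,-0.9,-1.6,0.97,-0.81,-3.94]
    - [0,-21.8,-2.4,-1.2,0.97,-0.81,-3.94]
    - [0,-21.5,-3.9,-0.9,0.97,-0.81,-3.94]
    - [0,-21.2,-5.4,-0.4,0.97,-0.81,-3.94]
    - [0,-20.8,-6.8,-0.1,0.97,-0.81,-3.94]
    - [0,-20.3,-8.3,0.3,0.97,-0.81,-3.94]
    - [0,-19.7,-9.6,0.8,0.97,-0.81,-3.94]
    - [0,-18.9,-10.9,1.2,0.97,-0.81,-3.94]
    - [0,-18.1,-12.2,1.7,0.97,-0.81,-3.94]
    - [0,-17.3,-13.3,2.1,0.97,-0.81,-3.94]

```text
clock: 10.22
eef_pos: [0.5177, 0.1685, 0.2802]
tool_rot: [0.392, 0.914, -0.107, -0.009]
ft_force: [0.5, 0.2, -2.0]
grip_width: 0.0211
grasp_force: 59.4
```

>>> move_arm:
  deltas:
    - [0,-16.2,-14.5,2.7,0.97,-0.81,-3.94]
    - [0,-15.1,-15.5,3,0.97,-0.81,-3.94]
    - [0,-14,-16.5,3.6,0.97,-0.81,-3.94]
    - [0,-12.8,-17.3,4.1,0.97,-0.81,-3.94]
    - [0,-11.5,-18,4.5,0.97,-0.81,-3.94]
    - [0,-10.2,-18.8,5,0.97,-0.81,-3.94]
    - [0,-8.8,-19.3,5.4,0.97,-0.81,-3.94]
    - [0,-7.4,-19.7,5.9,0.97,-0.81,-3.94]
    - [0,-5.9,-20.2,6.3,0.97,-0.81,-3.94]
    - [0,-4.4,-20.3,6.8,0.97,-0.81,-3.94]

```text
clock: 11.05
eef_pos: [0.5229, -0.0496, 0.2945]
tool_rot: [0.052, 0.979, -0.199, -0.014]
ft_force: [-0.8, 0.3, -1.9]
grip_width: 0.0215
grasp_force: 59.4
```

>>> move_arm:
  deltas:
    - [0,0,0,0,0,0,0]
    - [0,0,0,0,0,0,0]
    - [0,0,0,0,0,0,0]

```text
clock: 11.3
eef_pos: [0.5231, -0.0485, 0.2948]
tool_rot: [0.054, 0.979, -0.199, -0.014]
ft_force: [-0.4, 0.6, -1.8]
grip_width: 0.0214
grasp_force: 59.4
```

```bash
python3 - <<'E'
from h import *
p,M,o=tcp(); print(p,o["joint_pos"],o["grip_width"],o["ft_force"])
plan(tray([.003,-.205,.0786+.07]),toolT(),1,0)
c=cal("wrist"); im=bot.camera("wrist")
w=.085
for L in ([[w,0,.032],[w,-.248,.032],[-w,-.248,.032],[-w,0,.032]],[[w,0,0],[w,-.248,0],[-w,-.248,0],[-w,0,0]]):
    cv2.polylines(im,[proj("wrist",[tray(l) for l in L],c).astype(int).reshape(-1,1,2)],True,(0,255,0),1)
cv2.imwrite("pics/w3.png",im)
E
```

```text
[ 0.52311003 -0.04849309  0.2947559 ] [ 0.12212065  0.33484515  0.21487545  1.55326113 -0.3882083   0.25230224] 0.021356969107433534 [-0.3959012   0.62161932 -1.79528212]
1 max 1.8
[[0,-1.3,-0.8,-1.8,-0.05,-0.29,0.06]]
```

View pics/w3.png

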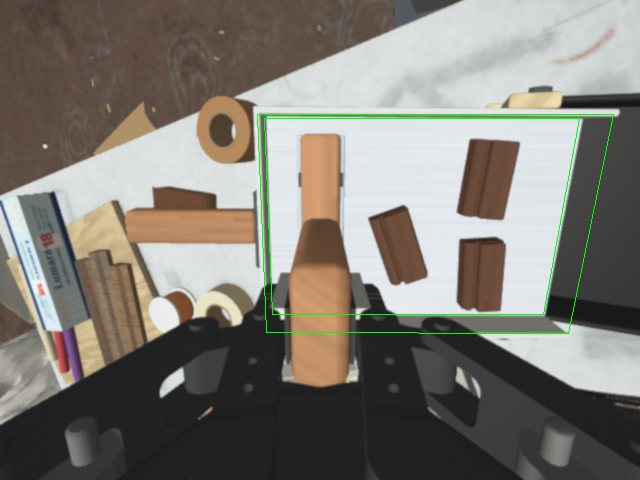

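The shoe (px 301–343) is behind all three offcuts and clear of the back wall at px 265. The tray model fits. I'll lower it along the floor normal.

>>> move_arm:
  deltas:
    - [0,-1.3,-0.8,12,0,-0.3,0]
    - [0,0,0,15,0,0,0]
    - [0,0,0,15,0,0,0]
    - [0,0,0,12,0,0,0]
    - [0,0,0,6,0,0,0]
    - [0,0,0,3,0,0,0]
    - [0,0,0,1,0,0,0]
    - [0,0,0,0,0,0,0]

```text
clock: 12.02
eef_pos: [0.5223, -0.0744, 0.2368]
tool_rot: [0.053, 0.978, -0.199, -0.01]
ft_force: [-0.1, 0.0, -2.0]
grip_width: 0.0213
grasp_force: 59.5
```

```bash
python3 - <<'E'
from h import *
p,M,o=tcp(); print(trayR().T@(p-tray([0,0,0])), o["ft_force"], o["ft_torque"], R.from_matrix(M.T@toolT()).as_rotvec(degrees=True))
E
```

```text
[ 0.00368364 -0.20537227  0.08331854] [-0.10932083  0.01157579 -1.98131373] [ 0.60197463 -0.0325366   0.02078726] [-0.09736881  0.10774322  0.09095506]
```

>>> move_arm:
  deltas:
    - [0,0,0,1,0,0,0]
    - [0,0,0,1,0,0,0]
    - [0,0,0,0,0,0,0]

```text
clock: 12.27
eef_pos: [0.5221, -0.0754, 0.235]
tool_rot: [0.053, 0.978, -0.199, -0.01]
ft_force: [0.7, -0.3, -2.3]
grip_width: 0.0212
grasp_force: 59.5
```

>>> move_arm:
  deltas:
    - [0,0,0,1,0,0,0]
    - [0,0,0,0,0,0,0]

```text
clock: 12.43
eef_pos: [0.5221, -0.0759, 0.2342]
tool_rot: [0.053, 0.978, -0.199, -0.01]
ft_force: [-0.3, 0.6, -0.6]
grip_width: 0.021
grasp_force: 59.9
```

>>> move_arm:
  deltas:
    - [0,0,6,0,0,0,0]
    - [0,0,10,0,0,0,0]
    - [0,0,10,0,0,0,0]
    - [0,0,10,0,0,0,0]
    - [0,0,10,0,0,0,0]
    - [0,0,10,0,0,0,0]
    - [0,0,10,0,0,0,0]
    - [0,0,10,0,0,0,0]

```text
clock: 13.1
eef_pos: [0.5295, -0.0054, 0.2038]
tool_rot: [0.053, 0.978, -0.2, -0.01]
ft_force: [-1.1, 0.1, 2.4]
grip_width: 0.0213
grasp_force: 60.2
```

```bash
python3 - <<'E'
from h import *
p,M,o=tcp(); print(trayR().T@(p-tray([0,0,0])), o["ft_force"], o["ft_torque"], R.from_matrix(M.T@toolT()).as_rotvec(degrees=True))
im=bot.camera("wrist"); cv2.imwrite("pics/w4.png",cv2.resize(im,(480,360)))
E
```

```text
[ 0.00328044 -0.12862465  0.07993047] [-1.05571231  0.11861323  2.35725473] [-0.30185479  0.43024036  0.01259   ] [-0.13602777  0.09133356  0.10659919]
```

View pics/w4.png

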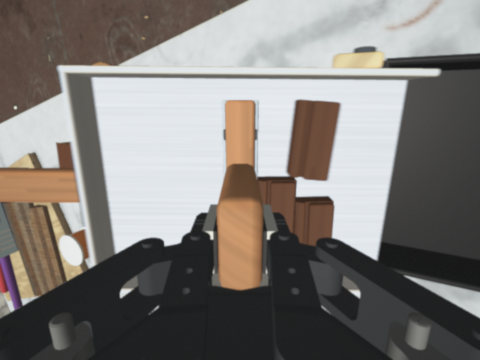

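The sweep is working: one offcut is against the shoe (px 276,195) and squared up, with the other two just ahead at (314,140) and (318,222). I'll raise it 1 mm and go on.

>>> move_arm:
  deltas:
    - [0,0,6,-1,0,0,0]
    - [0,0,10,0,0,0,0]
    - [0,0,10,0,0,0,0]
    - [0,0,10,0,0,0,0]
    - [0,0,10,0,0,0,0]
    - [0,0,10,0,0,0,0]
    - [0,0,10,0,0,0,0]
    - [0,0,10,0,0,0,0]

```text
clock: 13.82
eef_pos: [0.5369, 0.0646, 0.1745]
tool_rot: [0.053, 0.978, -0.199, -0.011]
ft_force: [0.2, -1.4, -2.6]
grip_width: 0.0213
grasp_force: 59.4
```

```bash
python3 - <<'E'
from h import *
p,M,o=tcp(); print(trayR().T@(p-tray([0,0,0])), o["ft_force"], o["ft_torque"])
E
```

```text
[ 0.00298723 -0.05239505  0.08035771] [ 0.15312769 -1.36465745 -2.60306062] [ 0.61694042 -0.07358742 -0.03964013]
```

>>> move_arm:
  deltas:
    - [0,0,8,0,0,0,0]
    - [0,0,10,0,0,0,0]
    - [0,0,10,0,0,0,0]
    - [0,0,10,0,0,0,0]
    - [0,0,10,0,0,0,0]
    - [0,0,10,0,0,0,0]
    - [0,0,10,0,0,0,0]
    - [0,0,5,0,0,0,0]
    - [0,0,0,0,0,0,0]

```text
clock: 14.57
eef_pos: [0.5442, 0.1315, 0.1458]
tool_rot: [0.052, 0.978, -0.199, -0.011]
ft_force: [0.3, -0.5, -2.1]
grip_width: 0.0216
grasp_force: 59.4
```

```bash
python3 - <<'E'
from h import *
p,M,o=tcp(); print(trayR().T@(p-tray([0,0,0])), o["ft_force"])
im=bot.camera("wrist"); a=cv2.resize(im,(400,300)); b=bot.camera("scene")[185:310,230:430]
cv2.imwrite("pics/w5.png",np.hstack([a,cv2.resize(b,(400,300))[:, :400]]))
E
```

```text
[0.00283068 0.02078272 0.08014428] [ 0.2916094  -0.51928327 -2.08630377]
```

View pics/w5.png

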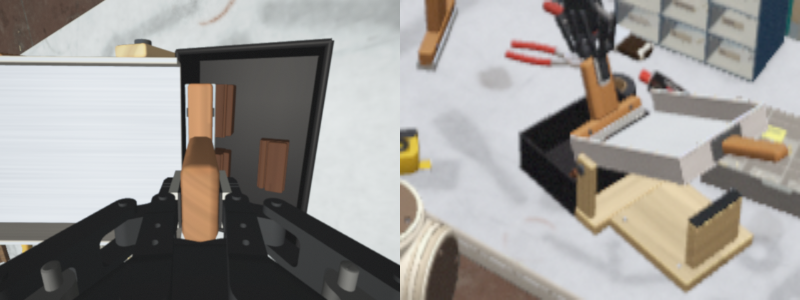

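All three offcuts are in the bin (wrist px 225,110, 222,160 and 273,165) and the tray is empty and still tipped. I'll lift the scraper and take it back to its place.

```bash
python3 - <<'E'
from h import *
p,M,o=tcp()
s=(p+[0,0,.12],M)
plan(np.array([.514,.388,.16]),yawR(np.radians(3.7)),18,0,s)
E
```

```text
18 max 15.2
[[0,3.2,15.2,-0.1,-1.06,0.9,4.39],[0,4.4,15.0,0.3,-1.07,0.89,4.38],[0,5.5,14.6,0.7,-1.06,0.9,4.39],[0,6.6,14.1,1.0,-1.06,0.89,4.39],[0,7.6,13.5,1.3,-1.07,0.9,4.38],[0,8.6,12.9,1.7,-1.06,0.9,4.39],[0,9.5,12.1,2.2,-1.06,0.89,4.38],[0,10.4,11.3,2.4,-1.07,0.9,4.39],[0,11.2,10.5,2.9,-1.06,0.89,4.39],[0,11.9,9.5,3.2,-1.06,0.9,4.38],[0,12.5,8.6,3.6,-1.06,0.9,4.39],[0,13.1,7.4,3.9,-1.07,0.89,4.39],[0,13.6,6.4,4.3,-1.06,0.9,4.38],[0,13.9,5.2,4.6,-1.06,0.89,4.39],[0,14.3,4.1,4.9,-1.07,0.9,4.39],[0,14.4,2.9,5.1,-1.06,0.9,4.38],[0,14.5,1.7,5.5,-1.06,0.89,4.39],[0,14.5,0.4,5.7,-1.07,0.9,4.39]]
```

>>> move_arm:
  deltas:
    - [0,0,-4,-9.2,0,0,0]
    - [0,0,-7.8,-18.4,0,0,0]
    - [0,0,-11.7,-27.6,0,0,0]
    - [0,0,-11.7,-27.6,0,0,0]
    - [0,0,-11.7,-27.6,0,0,0]

```text
clock: 15.08
eef_pos: [0.5439, 0.1295, 0.2691]
tool_rot: [0.054, 0.978, -0.199, -0.01]
ft_force: [0.3, 1.0, -1.6]
grip_width: 0.0216
grasp_force: 59.6
```

>>> move_arm:
  deltas:
    - [0,3.2,15.2,-0.1,-1.06,0.9,4.39]
    - [0,4.4,15,0.3,-1.06,0.9,4.39]
    - [0,5.5,14.6,0.7,-1.06,0.9,4.39]
    - [0,6.6,14.1,1,-1.06,0.9,4.39]
    - [0,7.6,13.5,1.3,-1.06,0.9,4.39]
    - [0,8.6,12.9,1.7,-1.06,0.9,4.39]
    - [0,9.5,12.1,2.2,-1.06,0.9,4.39]
    - [0,10.4,11.3,2.4,-1.06,0.9,4.39]
    - [0,11.2,10.5,2.9,-1.06,0.9,4.39]

```text
clock: 15.83
eef_pos: [0.5295, 0.259, 0.2144]
tool_rot: [0.397, 0.912, -0.106, -0.005]
ft_force: [0.7, -0.4, -2.3]
grip_width: 0.0212
grasp_force: 59.5
```

>>> move_arm:
  deltas:
    - [0,11.9,9.5,3.2,-1.06,0.9,4.39]
    - [0,12.5,8.6,3.6,-1.06,0.9,4.39]
    - [0,13.1,7.4,3.9,-1.06,0.9,4.39]
    - [0,13.6,6.4,4.3,-1.06,0.9,4.39]
    - [0,13.9,5.2,4.6,-1.06,0.9,4.39]
    - [0,14.3,4.1,4.9,-1.06,0.9,4.39]
    - [0,14.4,2.9,5.1,-1.06,0.9,4.39]
    - [0,14.5,1.7,5.5,-1.06,0.9,4.39]
    - [0,14.5,0.4,5.7,-1.06,0.9,4.39]
    - [0,0,0,0,0,0,0]

```text
clock: 16.67
eef_pos: [0.513, 0.3889, 0.1601]
tool_rot: [0.685, 0.729, -0.0, -0.001]
ft_force: [-0.9, -1.1, -1.1]
grip_width: 0.0212
grasp_force: 59.4
```

```bash
python3 - <<'E'
from h import *
p,M,o=tcp(); print(p,M[:,1],M[:,2])
plan(np.array([.514,.388,.082]),yawR(np.radians(3.7)),1,0)
E
```

```text
[0.51304859 0.38890472 0.16011396] [ 0.99801971  0.06289195 -0.00112428] [-1.18003532e-03  8.49463792e-04 -9.99998943e-01]
1 max 78.1
[[0,-1.0,1.0,78.1,-0.06,-0.05,-0.09]]
```

>>> move_arm:
  deltas:
    - [0,0,0,25,0,0,0]
    - [0,0,0,25,0,0,0]
    - [0,0,0,15,0,0,0]
    - [0,0,0,8,0,0,0]
    - [0,0,0,3,0,0,0]
    - [0,0,0,1,0,0,0]
    - [0,0,0,0,0,0,0]
    - [0,0,0,1,0,0,0]
    - [0,0,0,1,0,0,0]
    - [0,0,0,0,0,0,0]

```text
clock: 17.5
eef_pos: [0.5145, 0.3884, 0.0819]
tool_rot: [0.685, 0.729, 0.001, -0.0]
ft_force: [-0.4, -0.5, -2.5]
grip_width: 0.0216
grasp_force: 59.4
```

>>> move_arm:
  deltas:
    - [0,0,0,1,0,0,0]
    - [0,0,0,1,0,0,0]
    - [0,0,0,1,0,0,0]
    - [0,0,0,0,0,0,0]
    - [0,0,0,0,0,0,0]

```text
clock: 17.92
eef_pos: [0.5143, 0.3881, 0.0788]
tool_rot: [0.685, 0.729, 0.0, -0.0]
ft_force: [-1.4, -1.0, 2.7]
grip_width: 0.0215
grasp_force: 60.0
```

Contact with the table, so I'll release and retreat.

>>> move_arm:
  deltas:
    - [0.2,0,0,0,0,0,0]
    - [0.5,0,0,0,0,0,0]
    - [0.6,0,0,0,0,0,0]
    - [0.6,0,0,0,0,0,0]
    - [0.6,0,0,-10,0,0,0]
    - [0.6,0,0,-30,0,0,0]
    - [0.6,0,0,-35,0,0,0]
    - [0.6,0,0,-35,0,0,0]
    - [0.6,0,0,-30,0,0,0]
    - [0.6,0,0,0,0,0,0]

```text
clock: 18.75
eef_pos: [0.5171, 0.3903, 0.2274]
tool_rot: [0.685, 0.729, 0.007, 0.001]
ft_force: [1.1, -0.4, 1.6]
grip_width: 0.0513
grasp_force: 0.0
```

```bash
python3 - <<'E'
from h import *
print(bot.get_obs()["clock"])
a=bot.camera("top")[165:285,90:470]; b=bot.camera("scene")[150:310,180:430]; c=bot.camera("wrist")
cv2.imwrite("pics/end.png",np.vstack([cv2.resize(a,(800,253)),np.hstack([cv2.resize(b,(480,307)),cv2.resize(c,(320,240))[:240] if 0 else cv2.copyMakeBorder(cv2.resize(c,(320,240)),0,67,0,0,0)])]))
E
```

```text
18.75
```

View pics/end.png

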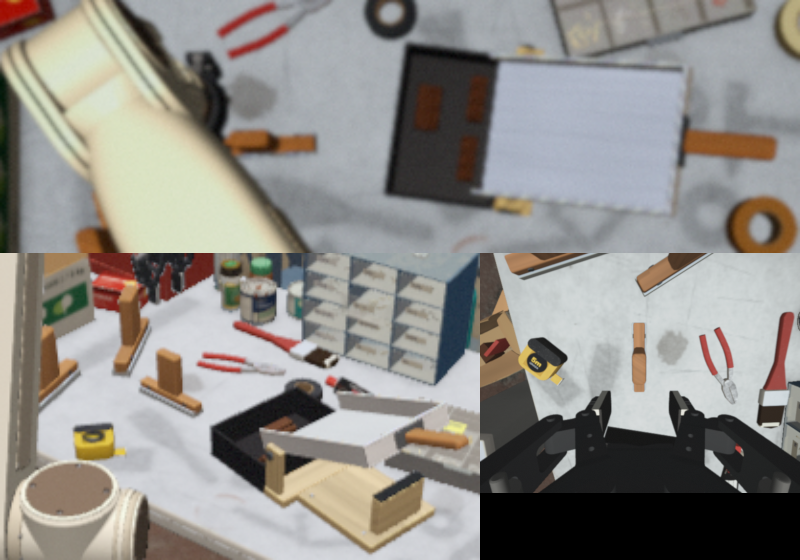

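The final pictures show three offcuts in the bin (428,107; 478,98; 467,158), the tray empty and tipped, the scraper upright, and the gripper clear of everything. I'm handing the job in.

```bash
python3 -c "
from workcell import bot
print(bot.job_done())"
```

```text
the job is handed in; nothing more can be done
None
```

I handed the job in at about 19 s: the tray is tipped at its stop, all three offcuts were swept into the bin with the smallest scraper, the bin looks unmoved, and the scraper is standing upright on the table. The hand-in gave no verdict.

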